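# Tally a sale and hold the cash box open

### The arm

A 6-joint arm with a two-finger parallel gripper is mounted at the origin on the work surface. World frame = base frame: x ahead of the robot, y to its left, z up, the work surface at z = 0. Lengths are in m, angles in rad, forces in N, time in s.
With the tool pointing down it reaches from about 0.4 to 0.825 m from the base axis. Payload 7 kg.
Tool frame: the origin (TCP) lies on the centre line of the jaws, within the pads' length; the fingertips stand 8 mm ahead of it and the grasp point (between the pads) lies 11 mm behind it (env.tips_ahead is the distance from the TCP to the fingertips, in m); z points along the fingers, y is the line along which they close (so a half turn about z gives the same grasp; the last joint's range is limited). The gripper opens to 88 mm and grips with 3 to 60 N. Pads are 19 mm wide; open, the fingers measure 130 mm over their backs; the gripper's body (78 mm by 193 mm) begins 47 mm behind the grasp point.
Start: joints at [1.408, 0.359, 0.012, 0, -1.224, -0.288], TCP at [0.294, 0.608, 0.235] pointing down, gripper open.
Joint ranges: [-3.07, 3.07], [-1.43, 2.12], [-1.02, 1.25], [-3.03, 1.67], [-3.05, -0], [-3.03, 3.03]. Speed limits (rad/s): [2.39, 2.39, 3.01, 3.14, 3.14, 3.14].

### API

Orientations are given as a rotation vector (axis times angle).
In Python, from station import env gives the robot as it stands.
- The arm moves only by the tool carry_out, never from a script. Its argument "plan" is a list that holds one entry, the list of rows, each a list of 5 numbers: the shift along the tool's x, y, z as a fraction of full scale, then the turn about the tool's z as a fraction of full scale, then the opening, from -1 (shut) to 1 (fully open), so that 0 is half open. In form: [[[tx, ty, tz, roll, jaw], ...]]. A call has exactly 10 rows; each row is the pose to reach, as a shift and turn from the pose commanded when the call began, along the tool's axes at that moment; what a row does not reach only later rows make up. Full scale, the value 1, is 0.25 m for a shift and 120 degrees for a turn. A row lasts 1/8 s, in which the tool goes at most 62.5 mm and 10.7 degrees, less where a joint would pass 70% of its speed; a pose out of reach is approached as far as the arm can. A call with a number of a shift or a turn outside -1 to 1 is refused whole. A call with a gripper value outside its range is refused whole. The fingers move at their own pace and stop on an object; "grip_force" is the grip in N (left out, the last holds). Time passes only in rows, so rows that repeat a pose let the fingers close, or fill a call up. It gives the time, the measured TCP pose, the force, the opening and the grip force at its end, in the units of the state.
- env.read_state(): the state, without advancing time (a new reading comes with each control period).
- env.capture(name): name is "scene" or "top" or "wrist"; returns a dict with "image" (384x512x3 uint8, blue, green, red), "camera_matrix" (3x3 intrinsics, pixels), "xyz" and "orientation" of the camera in the world. Camera axes: x right, y down, z forward; pixel columns grow to the right and rows downward; lengths in m; the calibration is good to about 2 mm. The wrist camera is an equidistant fisheye: a pixel r from the principal point sees the ray r / f radians off the axis. A picture is of the moment at which its call begins. There is no depth.
- env.job_done(): hands the job in; it is judged then, once.
The state is a dict: "clock": time; "joint_positions": joint angles; "qd": joint speeds; "tau": joint torques, N m; "eef_pos": TCP position; "ee_rot": TCP orientation; "force": force on the tool from outside, world axes, zero at the start; "ft_torque": the same for the moment, N m; "gripper_width": opening from 0.0 (shut) to 1.0 (fully open); "finger_force": force on a finger pad.
Only numpy, scipy, OpenCV 4.12 (cv2) and the standard library are available. Lean on these libraries where they do the work, as an engineer would, in place of code of your own. Each camera call takes 0.05 s, during which the arm holds its last target. There are 200 camera calls.

### The job

A sale has just been made at the hardware counter: push the tally counter's sprung lever over to its stop and let it spring all the way back, then raise the sprung lid of the cash box, which has a wire pull at its front, and hold it open at 60 degrees from closed, so that the money can be put in. The lid springs shut by itself, so finish while still holding it steady at that angle. Leave the loose goods on the counter where they lie, and do not touch the bell.

Things in the scene. Friction and masses are not known exactly. Their poses are not given: they have to be found in the camera images.
- cash_box: Dark tin cash box with a lid, fixed to the counter, 160 mm deep (its x) x 220 mm wide (its y) x 80 mm high without the lid; origin at the centre of its underside, z up. Its front, with the brass latch plate and the lid's pull, faces its -x (roughly towards the robot); the lid's hinge is along the far (+x) top edge.
- lid (a joint): Angle of the lid in rad: 0 closed (start), grows as its front edge rises; 60 degrees is 1.047; stop at 1.7. The lid is a flat plate 166 x 226 x 6 mm, about 0.4 kg, its underside 1 mm above the hinge line, which is parallel to the cash box's y, 80 mm above the counter. Its weight and a spring always press it shut: 2 to 4 N at the pull.
- lid_hinge (a point): Fixed point on the lid's hinge line, in the middle of the box's width, 80 mm in +x from the centre of the box and 80 mm above the counter; axes as the cash box's.
- lid_pull (a point): Middle of the lid's pull: a rigid U of 10 mm round brass wire on the lid's front edge, its straight grip bar 120 mm long along the box's y. Lid closed: the bar lies 195 mm in -x from the hinge line and 34 mm above it (114 mm above the counter), standing out and up from the lid, free all round. It turns with the lid; gripped across from above, it can roll between the fingers.
- tally: Fixed tally counter, a steel block 70 x 50 mm on an 84 x 64 mm foot, top at 52 mm with two ears to 66 mm; on its front (-x) face is a brass window with number wheels. Origin at the centre of its underside, z up. It may stand to the left or the right of the cash box.
- tally_lever (a joint): Angle of the tally lever in rad: 0 at rest (start), 0.8 at its stop. It stands on top of the counter, pivots about the tally's y direction 58 mm above the table over the middle of the foot, and leans 0.4 rad to the tally's -x at rest, 0.4 rad to +x at the stop. Push its ball towards +x; the spring needs 1 N at first, 3 N at the stop, and throws the lever back when let go.
- lever_tip (a point): Centre of the brass ball, 18 mm across, at the end of the lever: 60 mm from the pivot, 113 mm above the counter top at rest, 118 mm at mid stroke; the rod below it is 8 mm thick. It travels 47 mm horizontally to the stop.
- bell: Fixed counter bell (not used): brass dome 72 mm across on a wooden foot 84 mm across, with a button on top, 69 mm high; origin at the centre of its underside. Stands on the other side of the cash box from the tally counter.
- pipe_wrench: Loose cast iron pipe wrench lying flat, 210 mm long along its x, 17 mm high; bystander; origin at its underside near the middle.
- padlock: Loose red padlock lying flat, 77 x 48 x 22 mm; bystander; origin at its underside.
- file_handle: Loose turned boxwood file handle lying on its side, 110 mm long along its x, 31 mm thick; bystander; origin below its middle.
- hinge_half0: Loose galvanized hinge half lying flat, 60 x 39 x 10 mm; bystander; origin at its underside.
- hinge_half1: Loose galvanized hinge half lying flat, 60 x 39 x 10 mm; bystander; origin at its underside.
- hinge_half2: Loose galvanized hinge half lying flat, 60 x 39 x 10 mm; bystander; origin at its underside.
- hinge_half3: Loose galvanized hinge half lying flat, 60 x 39 x 10 mm; bystander; origin at its underside.

How it is judged:
On the way, in this order (a step that is already met when the one before it is completed fails the run):
1. the tally lever has been swung to its stop (value of joint tally_lever above 0.72 rad), for 0.05 s.
2. the tally lever has been let go and has sprung back (value of joint tally_lever below 0.08 rad and contact force between anything else and tally below 0.2 N), for 0.2 s.
3. after that, the cash box lid is lifted (value of joint lid above 0.3 rad and contact force between the fingers and cash_box above 0.3 N), for 0.1 s.
At the end, for the whole second after the job is handed in: The lid stands still at 60 degrees from closed, give or take 6, held there by the fingers (contact force over 0.5 N); the tally lever is back at rest (within 0.08 rad) and the loose goods lie within 30 mm of where they were (value of joint lid between 0.942 and 1.152 rad and velocity of joint lid between -0.1 and 0.1 rad/s and contact force between the fingers and cash_box above 0.5 N and value of joint tally_lever below 0.08 rad and distance of each of pipe_wrench, padlock, file_handle, hinge_half0, hinge_half1, hinge_half2, hinge_half3 from where it was at the start of the episode below 0.03 m); the arm keeps its last pose, push and grip.
It fails at once if a bystander is shoved more than 30 mm from its place (distance of any of pipe_wrench, padlock, file_handle, hinge_half0, hinge_half1, hinge_half2, hinge_half3 from where it was at the start of the episode above 0.03 m).
It fails at once if the bell is struck or leaned on (contact force between anything else and bell above 2 N).
It also fails if it takes over 64 s, if anything falls off the work surface, if the arm or the gripper's body presses on something with over 40 N, if the wrist force passes 120 N, or if a joint passes its speed limit or range.

## Working session

There is one attempt and no reset: what is moved stays moved. The work goes in short steps, Python scripts to look and compute and a tool call to move; the robot and the scene stay as the last step left them, time stands still between calls to the robot, and variables do not carry over. Pictures are saved under pics/ and viewed, at most 10 in all, crops included, and the job is handed in when it is done.

Besides the shell and the picture viewer there is one more tool, called after "Call:" as name(argument=value, ...), one argument or row to a line, values as JSON. carry_out: Moves the arm, as the interface text tells. Its arguments: {"type":"object","properties":{"plan":{"type":"array"},"grip_force":{"type":"number"}},"required":["plan"]}

```bash
mkdir -p pics; ls; python3 - <<'E'
from station import env
import cv2,numpy as np
s=env.read_state();print({k:np.round(v,3).tolist() for k,v in s.items()})
for n in("scene","top"):
    c=env.capture(n);cv2.imwrite(f"pics/{n}0.png",c["image"]);print(n,c["camera_matrix"],c["xyz"],c["orientation"])
E
```

```text
pics
{'clock': 0.0, 'joint_positions': [1.408, 0.359, 0.011, -0.0, -1.224, -0.288], 'qd': [0.003, 0.002, 0.001, 0.001, 0.0, -0.001], 'tau': [0.001, -58.271, 29.306, 6.997, 0.007, -0.0], 'eef_pos': [0.294, 0.607, 0.234], 'ee_rot': [3.06, -0.702, -0.0], 'force': [-0.211, 0.425, 0.513], 'ft_torque': [-0.045, -0.001, 0.005], 'finger_force': 0.0, 'gripper_width': 1.0}
scene [[486.21926485   0.         261.59331542]
 [  0.         486.21926485 193.78013166]
 [  0.           0.           1.        ]] [ 1.45377021 -0.11797405  1.06106599] [-1.85218352 -1.70764782  0.63980276]
top [[443.8136139    0.         255.2151827 ]
 [  0.         443.8136139  191.86831512]
 [  0.           0.           1.        ]] [ 0.46893983 -0.00909281  1.51287643] [-2.177972    2.21644927 -0.09584744]
```

View pics/scene0.png

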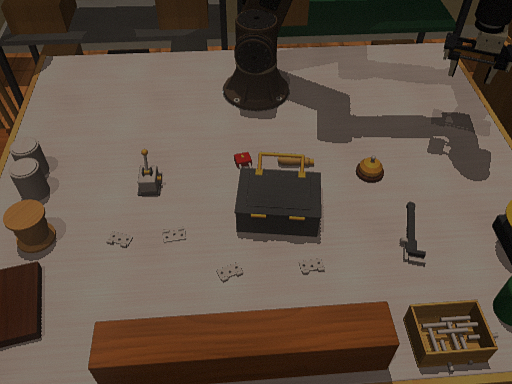

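View pics/top0.png

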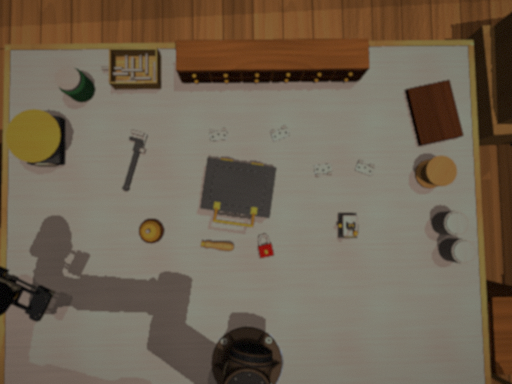

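The scene view shows the tally at (150,178), box at (280,200) with the pull bar near (283,155), and the bell at (370,168). In the top view the tally is at (348,226), the box at (238,188), the bar at about (233,226), the bell at (151,231), the file handle at (217,244) and the padlock at (265,246).

```bash
python3 - <<'E'
import cv2
a=cv2.imread("pics/top0.png")[145:265,195:365];cv2.imwrite("pics/topc.png",cv2.resize(a,None,fx=4.7,fy=4.7,interpolation=cv2.INTER_CUBIC))
b=cv2.imread("pics/scene0.png")[135:245,130:330];cv2.imwrite("pics/scenec.png",cv2.resize(b,None,fx=4,fy=4,interpolation=cv2.INTER_CUBIC))
E
```

```text
(no output)
```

View pics/topc.png

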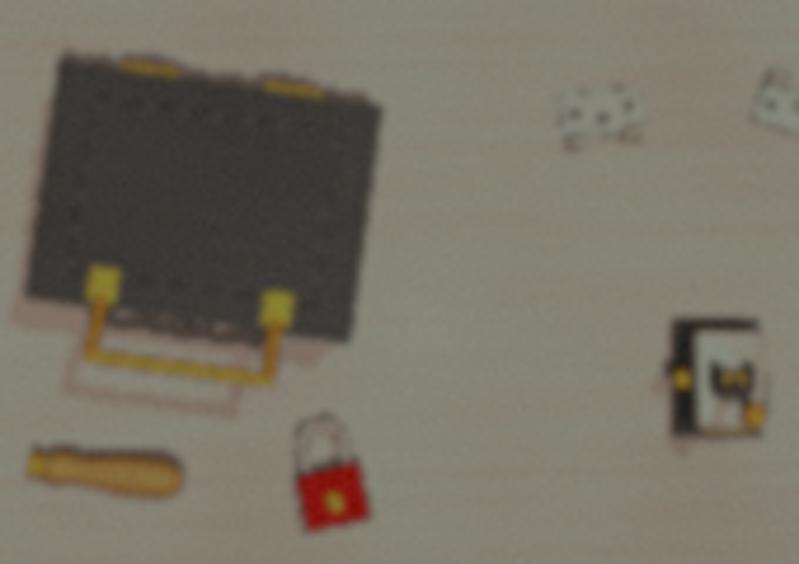

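View pics/scenec.png

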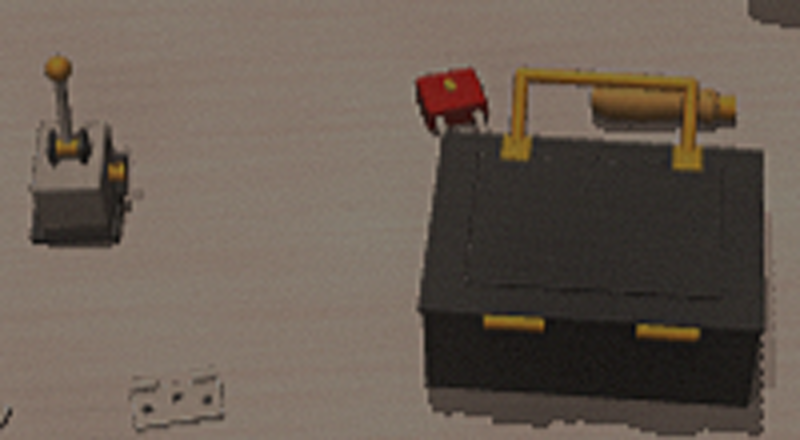

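The enlarged top crop shows the pull bar ends at about (93,355) and (268,377), the ball at (755,413) and the tally pivot at (737,380). In the scene crop the bar ends are at (520,75) and (692,84), and the ball at (58,68).

```bash
cat > h.py <<'E'
import numpy as np
from scipy.spatial.transform import Rotation as R
C={"scene":(486.21926485,261.59331542,193.78013166,[1.45377021,-0.11797405,1.06106599],[-1.85218352,-1.70764782,0.63980276]),
"top":(443.8136139,255.2151827,191.86831512,[0.46893983,-0.00909281,1.51287643],[-2.177972,2.21644927,-0.09584744])}
def bp(cam,u,v,z):
    f,cx,cy,p,o=C[cam];d=R.from_rotvec(o).apply([(u-cx)/f,(v-cy)/f,1]);p=np.array(p)
    return p+d*(z-p[2])/d[2]
T=lambda u,v,z:bp("top",(u+.5)/4.7+194.5,(v+.5)/4.7+144.5,z)
S=lambda u,v,z:bp("scene",(u+.5)/4+129.5,(v+.5)/4+134.5,z)
E
python3 - <<'E'
from h import *
for n,a in {"barL(+y)":(T(93,355,.114),S(692,84,.114)),"barR":(T(268,377,.114),S(520,75,.114)),"ball":(T(755,413,.113),S(58,68,.113)),
"pivot":(T(737,380,.058),S(68,148,.058)),
"lid fl":(T(25,297,.087),),"lid fr":(T(352,340,.087),S(443,137,.087)),"lid bl":(T(62,55,.087),S(764,331,.087)),"lid br":(T(382,107,.087),S(421,311,.087)),
"tally fl":(T(672,435,.005),),"tally bl":(T(672,319,.005),),"top fr":(T(757,432,.052),),"top br":(T(757,330,.052),S(35,185,.052)),"top bl":(T(695,330,.052),S(98,189,.052)),"top fl":(T(695,432,.052),),
"lock fl":(T(305,530,.022),),"lock fr":(T(370,517,.022),),"lock back":(T(325,415,.022),),"handle R":(T(185,480,.015),),"handle L":(T(28,465,.015),),"bell":(bp("top",151,231,.03),)}.items():
    print(n,*[np.round(x,3)[:2] for x in a])
from station import env
s=env.read_state();print(R.from_rotvec(s["ee_rot"]).as_matrix().round(3))
E
```

```text
barL(+y) [0.475 0.091] [0.472 0.096]
barR [ 0.459 -0.025] [ 0.454 -0.024]
ball [ 0.428 -0.352] [ 0.422 -0.349]
pivot [ 0.45  -0.354] [ 0.448 -0.35 ]
lid fl [0.516 0.139]
lid fr [ 0.482 -0.084] [ 0.485 -0.081]
lid bl [0.682 0.112] [0.676 0.116]
lid br [ 0.642 -0.108] [ 0.643 -0.104]
tally fl [ 0.411 -0.318]
tally bl [ 0.494 -0.32 ]
top fr [ 0.413 -0.368]
top br [ 0.485 -0.37 ] [ 0.477 -0.372]
top bl [ 0.486 -0.327] [ 0.484 -0.327]
top fl [ 0.414 -0.324]
lock fl [ 0.349 -0.051]
lock fr [ 0.357 -0.097]
lock back [ 0.43  -0.067]
handle R [0.386 0.034]
handle L [0.398 0.145]
bell [0.444 0.307]
[[ 0.9   -0.436 -0.001]
 [-0.436 -0.9   -0.001]
 [ 0.     0.001 -1.   ]]
```

Both views agree to about 5 mm. The ball is at about (0.425,-0.351). The bar's middle is at about (0.465,0.035), the hinge at about (0.658,0.004), and the box yaw is about -0.15. Starting to move at safe height, with the jaws shut and the tool's y along world -x.

Call:
carry_out(
  plan=[
    [[1,0.8,0,0.535,-1],[1,0.8,0,0.535,-1],[1,0.8,0,0.535,-1],[1,0.8,0,0.535,-1],[1,0.8,0,0.535,-1],[1,0.8,0,0.535,-1],[1,0.8,0,0.535,-1],[1,0.8,0,0.535,-1],[1,0.8,0,0.535,-1],[1,0.8,0,0.535,-1]],
  ],
  grip_force=20,
)

```text
clock: 1.35
eef_pos: [0.4317, 0.3193, 0.2344]
ee_rot: [2.223, -2.219, 0.0]
force: [-0.9, -1.5, 0.3]
gripper_width: 0.012
finger_force: 0.0
```

Call:
carry_out(
  plan=[
    [[1,-0.2,0,0,-1],[1,-0.2,0,0,-1],[1,-0.2,0,0,-1],[1,-0.2,0,0,-1],[1,-0.2,0,0,-1],[1,-0.2,0,0,-1],[1,-0.2,0,0,-1],[1,-0.2,0,0,-1],[1,-0.2,0,0,-1],[1,-0.2,0,0,-1]],
  ],
)

```text
clock: 2.6
eef_pos: [0.4818, 0.069, 0.2345]
ee_rot: [2.222, -2.221, -0.0]
force: [0.0, 0.3, -0.5]
gripper_width: 0.005
finger_force: 0.0
```

Call:
carry_out(
  plan=[
    [[1,0.16,0,0,-1],[1,0.16,0,0,-1],[1,0.16,0,0,-1],[1,0.16,0,0,-1],[1,0.16,0,0,-1],[1,0.16,0,0,-1],[1,0.16,0,0,-1],[1,0.16,0,0,-1],[1,0.16,0,0,-1],[1,0.16,0,0,-1]],
  ],
)

```text
clock: 3.85
eef_pos: [0.4419, -0.181, 0.2346]
ee_rot: [-2.222, 2.221, -0.0]
force: [-0.3, -0.2, -0.3]
gripper_width: 0.009
finger_force: 0.0
```

Call:
carry_out(
  plan=[
    [[0.68,0.35,0,0,-1],[0.68,0.35,0,0,-1],[0.68,0.35,0,0,-1],[0.68,0.35,0,0,-1],[0.68,0.35,0.49,0,-1],[0.68,0.35,0.49,0,-1],[0.68,0.35,0.49,0,-1],[0.68,0.35,0.49,0,-1],[0.68,0.35,0.49,0,-1],[0.68,0.35,0.49,0,-1]],
  ],
)

```text
clock: 5.1
eef_pos: [0.3552, -0.3517, 0.1139]
ee_rot: [-2.22, 2.221, -0.005]
force: [-1.1, 0.4, -0.6]
gripper_width: 0.005
finger_force: 0.0
```

```bash
python3 - <<'E'
from station import env
import cv2,numpy as np
w=env.capture("wrist");t=env.capture("top");s=env.capture("scene")
print(w["camera_matrix"],w["xyz"],w["orientation"])
a=cv2.resize(t["image"][180:280,310:410],(400,400),interpolation=cv2.INTER_CUBIC)
b=cv2.resize(s["image"][100:200,100:200],(400,400),interpolation=cv2.INTER_CUBIC)
cv2.imwrite("pics/p1.png",np.hstack([a,b]))
E
```

```text
[[297.31863964   0.         257.52717714]
 [  0.         297.31863964 196.93806866]
 [  0.           0.           1.        ]] [ 0.35432173 -0.42386037  0.26423352] [-1.32950936e-04  3.10940298e+00  4.28563081e-01]
```

View pics/p1.png

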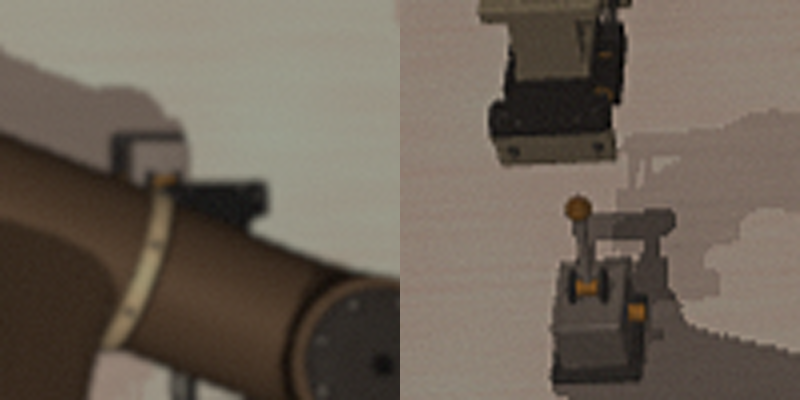

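```bash
cat >> h.py <<'E'
def pj(cam,P):
    f,cx,cy,p,o=C[cam];q=R.from_rotvec(o).inv().apply(np.array(P)-p);return np.array([cx+f*q[0]/q[2],cy+f*q[1]/q[2]])
E
python3 - <<'E'
from h import *
from station import env
import cv2
for n,P in {"tip":(.355,-.352,.106),"tipfront":(.376,-.352,.106),"body":(.355,-.352,.172),"bodyfront":(.45,-.352,.172),"ball":(.425,-.351,.113)}.items():
    print(n,(pj("scene",P)-100).round(1)[0:2]*[4,4]+[400,0])
w=env.capture("wrist");cv2.imwrite("pics/w1.png",w["image"])
E
```

```text
tip [581.6 150.8]
tipfront [579.2 170. ]
body [566.   80.4]
bodyfront [555.2 170.8]
ball [574.  209.2]
```

View pics/w1.png

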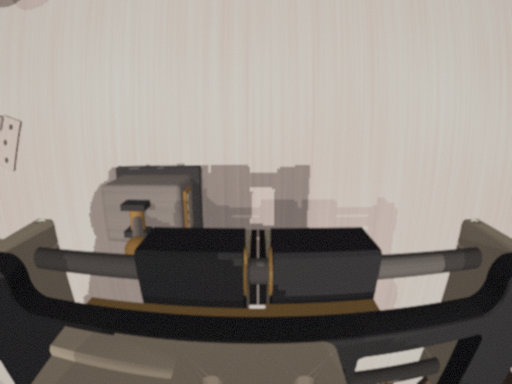

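The wrist view shows the shut fingers at (140–375, 230–305) and the ball at (137,247), just left of the finger block. I'll check the finger's extent by projection.

```bash
cat >> h.py <<'E'
def pw(P,K,p,o):
    q=R.from_rotvec(o).inv().apply(np.array(P)-p);th=np.arctan2(np.hypot(q[0],q[1]),q[2]);r=K[0,0]*th/np.hypot(q[0],q[1])
    return np.round([K[0,2]+q[0]*r,K[1,2]+q[1]*r],0)
E
python3 - <<'E'
from h import *
from station import env
w=env.capture("wrist");a=(w["camera_matrix"],w["xyz"],w["orientation"]);s=env.read_state()["eef_pos"];print(s)
for z in(.106,.13,.17):
  for dx in(-.021,0,.021):
    for dy in (-.0095,.0095): print(z,dx,dy,pw((s[0]+dx,s[1]+dy,z),*a))
for b in((.425,-.351,.113),(.422,-.348,.113),(.428,-.354,.113),(.45,-.351,.052)):print("ball",b,pw(b,*a))
E
```

```text
[ 0.35426209 -0.35141775  0.11244337]
0.106 -0.021 -0.0095 [294. 228.]
0.106 -0.021 0.0095 [292. 258.]
0.106 0 -0.0095 [257. 228.]
0.106 0 0.0095 [257. 258.]
0.106 0.021 -0.0095 [220. 228.]
0.106 0.021 0.0095 [222. 258.]
0.13 -0.021 -0.0095 [299. 246.]
0.13 -0.021 0.0095 [297. 279.]
0.13 0 -0.0095 [257. 246.]
0.13 0 0.0095 [257. 279.]
0.13 0.021 -0.0095 [214. 246.]
0.13 0.021 0.0095 [217. 279.]
0.17 -0.021 -0.0095 [312. 291.]
0.17 -0.021 0.0095 [308. 329.]
0.17 0 -0.0095 [256. 292.]
0.17 0 0.0095 [256. 330.]
0.17 0.021 -0.0095 [200. 291.]
0.17 0.021 0.0095 [205. 329.]
ball (0.425, -0.351, 0.113) [137. 247.]
ball (0.422, -0.348, 0.113) [142. 251.]
ball (0.428, -0.354, 0.113) [132. 242.]
ball (0.45, -0.351, 0.052) [137. 213.]
```

Call:
carry_out(
  plan=[
    [[0,-0.1,0,0,-1],[0,-0.16,0,0,-1],[0,-0.2,0,0,-1],[0,-0.24,0,0,-1],[0,-0.28,0,0,-1],[0,-0.3,0,0,-1],[0,-0.32,0,0,-1],[0,-0.33,0,0,-1],[0,-0.34,0,0,-1],[0,-0.34,0,0,-1]],
  ],
)

```text
clock: 6.6
eef_pos: [0.439, -0.3514, 0.1119]
ee_rot: [2.221, -2.222, -0.001]
force: [-2.2, -0.6, 0.4]
gripper_width: 0.004
finger_force: 1.2
```

```bash
python3 - <<'E'
from station import env
import cv2,numpy as np
s=env.read_state();print(s["eef_pos"],s["force"])
w=env.capture("wrist")["image"];t=env.capture("scene")["image"]
a=cv2.resize(w[130:330,50:250],(400,400),interpolation=cv2.INTER_CUBIC)
b=cv2.resize(t[100:200,100:200],(400,400),interpolation=cv2.INTER_CUBIC)
cv2.imwrite("pics/p2.png",np.hstack([a,b]))
E
```

```text
[ 0.43895069 -0.35139159  0.1118614 ] [-2.16971334 -0.59927343  0.37094471]
```

View pics/p2.png

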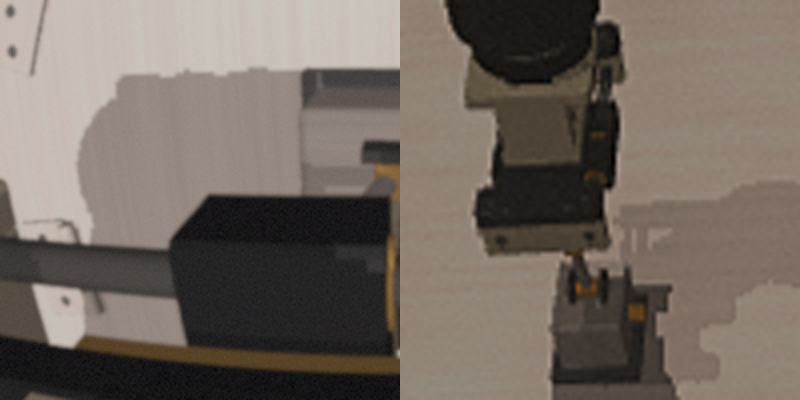

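The push is working: force is -2.2 N in x and the lever is past mid stroke, with the ball just under the gripper at (572,253). I'll edge on to the stop.

Call:
carry_out(
  plan=[
    [[0,-0.004,0,0,-1],[0,-0.008,0,0,-1],[0,-0.012,0,0,-1],[0,-0.016,0,0,-1],[0,-0.016,0,0,-1],[0,-0.02,0,0,-1],[0,-0.02,0,0,-1],[0,-0.02,0,0,-1],[0,-0.02,0,0,-1],[0,-0.02,0,0,-1]],
  ],
)

```text
clock: 7.95
eef_pos: [0.4441, -0.3513, 0.112]
ee_rot: [-2.221, 2.222, 0.0]
force: [-2.8, 0.3, -2.2]
gripper_width: 0.006
finger_force: 1.5
```

Call:
carry_out(
  plan=[
    [[0,-0.004,0,0,-1],[0,-0.008,0,0,-1],[0,-0.012,0,0,-1],[0,-0.016,0,0,-1],[0,-0.016,0,0,-1],[0,-0.02,0,0,-1],[0,-0.02,0,0,-1],[0,-0.02,0,0,-1],[0,-0.02,0,0,-1],[0,-0.02,0,0,-1]],
  ],
)

```text
clock: 9.2
eef_pos: [0.4476, -0.3514, 0.1118]
ee_rot: [2.219, -2.221, -0.004]
force: [-8.2, -0.6, -0.5]
gripper_width: 0.005
finger_force: 4.0
```

At the stop: the force jumped to -8 N and the arm lags its target. Now pulling back quickly and rising.

Call:
carry_out(
  plan=[
    [[0,0.25,0,0,-1],[0,0.44,0,0,-1],[0,0.44,0,0,-1],[0,0.44,0,0,-1],[0,0.44,-0.2,0,-1],[0,0.44,-0.4,0,-1],[0,0.44,-0.48,0,-1],[0,0.44,-0.48,0,-1],[0,0.44,-0.48,0,-1],[0,0.44,-0.48,0,-1]],
  ],
)

```text
clock: 10.45
eef_pos: [0.3391, -0.3511, 0.231]
ee_rot: [2.221, -2.221, -0.003]
force: [0.6, -0.6, -0.3]
gripper_width: 0.007
finger_force: 0.0
```

```bash
python3 - <<'E'
from station import env
import cv2,numpy as np
s=env.read_state();print(s["eef_pos"],s["force"])
w=env.capture("wrist")["image"];t=env.capture("scene")["image"]
a=cv2.resize(w[130:330,50:250],(400,400),interpolation=cv2.INTER_CUBIC)
b=cv2.resize(t[100:200,100:200],(400,400),interpolation=cv2.INTER_CUBIC)
cv2.imwrite("pics/p3.png",np.hstack([a,b]))
E
```

```text
[ 0.33913467 -0.3511421   0.23100567] [ 0.60817072 -0.55299125 -0.29356886]
```

View pics/p3.png

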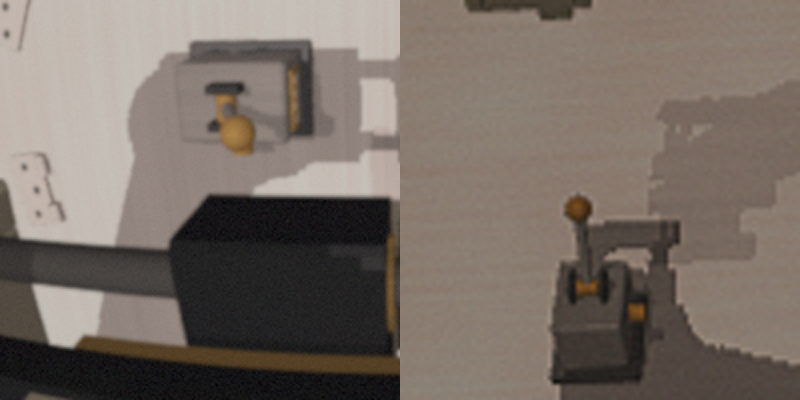

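The lever sprang back: its ball is at (577,207) again. Moving to above the pull.

Call:
carry_out(
  plan=[
    [[-1,-0.5,0,0,-0.3],[-1,-0.5,0,0,-0.3],[-1,-0.5,0,0,-0.3],[-1,-0.5,0,0,-0.3],[-1,-0.5,0,0,-0.3],[-1,-0.5,0,0,-0.3],[-1,-0.5,0,0,-0.3],[-1,-0.5,0,0,-0.3],[-1,-0.5,0,0,-0.3],[-1,-0.5,0,0,-0.3]],
  ],
)

```text
clock: 11.8
eef_pos: [0.4641, -0.1019, 0.2321]
ee_rot: [-2.22, 2.223, -0.0]
force: [0.0, -0.1, 0.7]
gripper_width: 0.35
finger_force: 0.0
```

Call:
carry_out(
  plan=[
    [[-0.54,0,0,0.07,-0.3],[-0.54,0,0,0.07,-0.3],[-0.54,0,0,0.07,-0.3],[-0.54,0,0,0.07,-0.3],[-0.54,0,0,0.07,-0.3],[-0.54,0,0,0.07,-0.3],[-0.54,0,0,0.07,-0.3],[-0.54,0,0,0.07,-0.3],[-0.54,0,0,0.07,-0.3],[-0.54,0,0,0.07,-0.3]],
  ],
)

```text
clock: 13.05
eef_pos: [0.4643, 0.0335, 0.2321]
ee_rot: [2.052, -2.379, 0.0]
force: [0.3, -0.3, 0.4]
gripper_width: 0.351
finger_force: 0.0
```

```bash
python3 - <<'E'
from station import env
from h import *
import cv2
w=env.capture("wrist");a=(w["camera_matrix"],w["xyz"],w["orientation"]);cv2.imwrite("pics/w4.png",cv2.resize(w["image"],(768,576),interpolation=cv2.INTER_CUBIC))
for b in((.473,.0938,.114),(.4565,-.0245,.114),(.465,.0345,.114)):print(b,pw(b,*a)*1.5)
E
```

```text
(0.473, 0.0938, 0.114) [385.5 378. ]
(0.4565, -0.0245, 0.114) [384. 195.]
(0.465, 0.0345, 0.114) [384.  292.5]
```

View pics/w4.png

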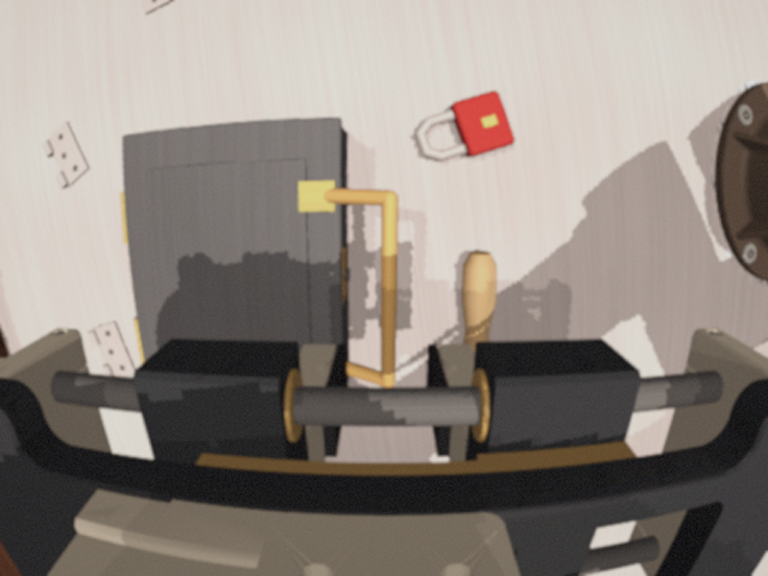

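The wrist view shows the pull bar from (391,198) to (387,378), centred between the open fingers at columns 345 and 430, so the pose checks out to about 2 mm. Descending and gripping.

Call:
carry_out(
  plan=[
    [[0,0.006,0.2,0,-0.3],[0,0.006,0.35,0,-0.3],[0,0.006,0.45,0,-0.3],[0,0.006,0.5,0,-0.3],[0,0.006,0.512,0,-0.3],[0,0.006,0.512,0,-0.3],[0,0.006,0.512,0,-0.3],[0,0.006,0.512,0,-1],[0,0.006,0.512,0,-1],[0,0.006,0.512,0,-1]],
  ],
  grip_force=20,
)

```text
clock: 14.35
eef_pos: [0.4632, 0.0338, 0.1043]
ee_rot: [-2.052, 2.378, -0.001]
force: [2.1, -0.7, -0.2]
gripper_width: 0.106
finger_force: 20.0
```

The bar is gripped: opening 9.3 mm at 20 N. Lifting along the lid's arc, the first 30°.

Call:
carry_out(
  plan=[
    [[0,-0.005,-0.027,0,-1],[0,-0.015,-0.068,0,-1],[0,-0.026,-0.107,0,-1],[0,-0.04,-0.146,0,-1],[0,-0.056,-0.185,0,-1],[0,-0.08,-0.234,0,-1],[0,-0.108,-0.282,0,-1],[0,-0.138,-0.328,0,-1],[0,-0.164,-0.361,0,-1],[0,-0.172,-0.372,0,-1]],
  ],
  grip_force=20,
)

```text
clock: 15.6
eef_pos: [0.5039, 0.0273, 0.1978]
ee_rot: [2.05, -2.377, -0.003]
force: [-8.4, 3.3, 2.0]
gripper_width: 0.11
finger_force: 20.0
```

Call:
carry_out(
  plan=[
    [[0,-0.022,-0.031,0,-1],[0,-0.061,-0.07,0,-1],[0,-0.102,-0.107,0,-1],[0,-0.146,-0.14,0,-1],[0,-0.193,-0.17,0,-1],[0,-0.241,-0.197,0,-1],[0,-0.291,-0.22,0,-1],[0,-0.329,-0.236,0,-1],[0,-0.329,-0.236,0,-1],[0,-0.329,-0.236,0,-1]],
  ],
)

```text
clock: 16.85
eef_pos: [0.5869, 0.0142, 0.2581]
ee_rot: [2.052, -2.378, 0.002]
force: [-5.3, -2.5, 6.2]
gripper_width: 0.105
finger_force: 20.0
```

```bash
python3 - <<'E'
from station import env
from h import *
import cv2
s=env.read_state();p=s["eef_pos"]+np.array([0,0,.011]);print(p,s["force"],s["finger_force"])
d=p-np.array([.658,.004,.08]);dx=d[:2]@[.989,-.149];r=np.hypot(dx,d[2]);print("r",r,"theta",np.degrees(np.arctan2(d[2],-dx))-9.89)
t=env.capture("scene")["image"]
# full-lid crop
b=t[80:240,200:360];cv2.imwrite("pics/p5.png",cv2.resize(b,(592,592),interpolation=cv2.INTER_CUBIC))
E
```

```text
[0.58687538 0.01424767 0.26910571] [-5.32079944 -2.45619809  6.20280827] 19.999599158763885
r 0.20230210977374252 theta 59.30083101261235
```

View pics/p5.png

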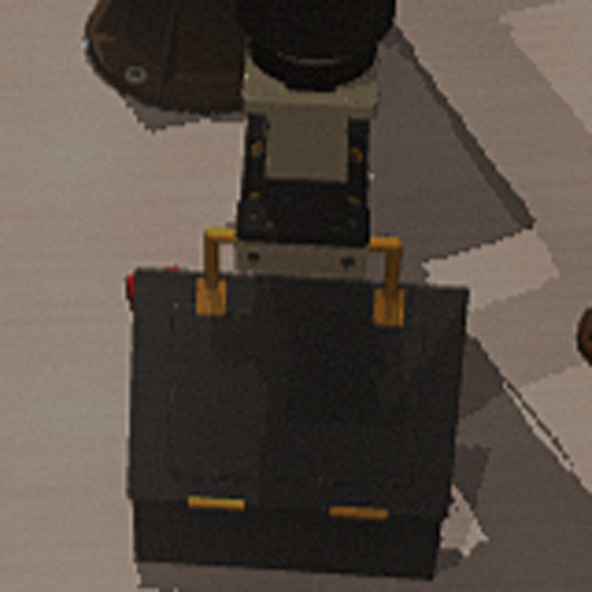

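The lid is up: in the crop the bar ends are at (208,235) and (400,242), and the lid's upper corners at (135,268) and (468,290). I'll fit the angle to these.

```bash
python3 - <<'E'
from h import *
from scipy.optimize import least_squares
obs=np.array([(135,268),(468,290),(208,235),(400,242)])/3.7+[200,80]
loc=[(-.163,-.113,.007),(-.163,.113,.007),(-.195,-.06,.034),(-.195,.06,.034)]
def pr(q):
    th,yaw,x,y=q;o=[]
    for a,b,c in loc:
        X=a*np.cos(th)+c*np.sin(th);Z=-a*np.sin(th)+c*np.cos(th)+.08
        o.append(pj("scene",(x+X*np.cos(yaw)-b*np.sin(yaw),y+X*np.sin(yaw)+b*np.cos(yaw),Z)))
    return np.array(o)
f0=lambda q:np.r_[(pr((q[0],-.15,.658,q[1]))-obs).ravel()]
r=least_squares(f0,[1,.004]);print(np.degrees(r.x[0]),r.x,r.fun.round(1))
for hx in(.653,.663):
    r=least_squares(lambda q:(pr((q[0],-.15,hx,q[1]))-obs).ravel(),[1,.004]);print(hx,np.degrees(r.x[0]),r.cost)
from station import env
s=env.read_state();print(s["force"],s["qd"].round(3))
E
```

```text
58.41405324623856 [1.01951756 0.00683671] [-0.2  0.4  0.3 -0.7  1.2 -0.2 -1.3  0.6]
0.653 61.428208863400954 2.29331872364114
0.663 54.98033791785941 2.515873195334431
[-5.68319942 -1.14803701  6.92585313] [ 0.    -0.001 -0.001 -0.     0.001 -0.001]
```

Three estimates agree on about 60°: 59.3° from the tool pose, about 60° from the displacement since closed, and 58.4° from the image. All are well within ±6°, and the arm is still, gripping at 20 N. Handing in.

```bash
python3 -c "
from station import env
print(env.job_done())"
```

```text
the job is handed in; nothing more can be done
None
```

I pushed the tally lever to its stop and it sprang back to rest; the job is handed in with the arm holding the cash-box lid still at about 60° (estimates 58–60°), and the judge's result was not shown.

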